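Load the density gauge, then take off its shutter padlock

ROBOT

A 6-joint arm with a two-finger parallel gripper is mounted at the origin on a cart in front of the work surface, level with it; the furniture and walls round the work are solid. World frame = base frame: x ahead of the robot, y to its left, z up, the work surface at z = 0. Lengths are in m, angles in degrees, forces in N, time in s.
With the tool pointing down it reaches from about 0.35 to 0.875 m from the base axis. Payload 4.2 kg.
Tool frame: the origin (TCP) lies at the very end of the fingers, on their centre line; the grasp point (between the pads) lies 19 mm behind it; z points along the fingers, y is the line along which they close (so a half turn about z gives the same grasp; the last joint's range is limited). The gripper opens to 87 mm and grips with 3 to 60 N. Pads are 19 mm wide; open, the fingers measure 117 mm over their backs; the gripper's body (75 mm by 190 mm) begins 51 mm behind the grasp point.
Start: joints at [-55.543, 22.042, 0.453, 0, -68.411, -14.817], TCP at [0.21, -0.589, 0.223] pointing down, gripper open.
Joint ranges: [-179.83, 179.83], [-69.29, 118.12], [-61.27, 80.66], [-181.25, 117.63], [-171.15, -9.14], [-177.46, 177.46]. Speed limits (degrees/s): [159.86, 159.86, 180, 180, 180, 180].

INTERFACE

Orientations are given as a 3x3 rotation matrix whose columns are the frame's x, y, z axes.
In Python, from station import sense, cams, r gives the robot as it stands. The module is installed in compiled form; this text tells all that it offers.
- The arm moves only by the tool step_arm, never from a script. Its argument "targets" is text: rows parted by semicolons, each of 4 numbers parted by spaces: the shift along the tool's x, y, z in cm, then the turn about the tool's z in degrees. In form: x y z turn; .... A call has 1 to 12 rows; each row shifts and turns the commanded pose from where the row before left it, along the tool's axes as they then stand; what a row does not reach is not made up. A row lasts 1/12 s, in which the tool goes at most 41.7 mm and 7.16 degrees, less where a joint would pass 70% of its speed; a pose out of reach is approached as far as the arm can. A call with a gripper value outside its range is refused whole. "claw" is the finger opening in cm, from 0 to 8.7, set as the call begins (left out, the last holds). The fingers move at their own pace and stop on an object; the grip force is fixed at half the most. Time passes only in rows, so rows that do not move let the fingers close. It gives the time, the measured TCP pose, the force, the opening and the grip force at its end, in the units of the state.
- sense(): the state, without advancing time (a new reading comes with each control period).
- cams.capture(name): name is "scene" or "top"; returns a dict with "frame" (420x560x3 uint8, blue, green, red), "vertical_fov" (degrees; the focal length in pixels is half the picture's height over the tangent of half this angle, whatever the lens; pixels are square), "cx", "cy" (the principal point, pixels), "eye" and "rotation" of the camera in the world. Camera axes: x right, y down, z forward; pixel columns grow to the right and rows downward; lengths in m; the calibration is good to about 2 mm. A picture is of the moment at which its call begins. There is no depth.
- r.finish_job(): hands the job in; it is judged then, once.
The state is a dict: "time_s": time; "joints": joint angles; "joint_velocities": joint speeds; "effort": joint torques, N m; "tcp_pos": TCP position; "ee_rot": TCP orientation; "wrist_force": force on the tool from outside, world axes, zero at the start; "moment": the same for the moment, N m; "gripper_width": opening from 0.0 (shut) to 1.0 (fully open); "gripper_force": force on a finger pad.
Only numpy, scipy, OpenCV 4.12 (cv2) and the standard library are available. Lean on these libraries where they do the work, as an engineer would, in place of code of your own. Each camera call takes 0.05 s, during which the arm holds its last target. There are 200 camera calls.

TASK

Get the grey bench density gauge ready for a run: stand the small black-capped sample jar upright on the gauge's round measuring plate, centred between the three brass stops, and let go of it. Only then take the red combination padlock off the shutter lugs: turn its dial, which clicks from notch to notch, until the white line points at the yellow dot on the case, pull the shackle open and lift the lock clear. Finish while still holding the open lock up in the gripper for inspection, dial facing up, about 10 cm or more above the gauge's top, with the jar still in its place and the white-capped jar, the beaker and the timer left alone.

Things in the scene. Friction and masses are not known exactly. Their poses are not given: they have to be found in the camera images.
- jar_black: glass sample jar with black screw cap, the smaller of two jars: body 42 mm diameter up to 54 mm height, cap 38 mm diameter, 64 mm high overall, about 0.1 kg, loose, standing on the worktop at the start. Origin: centre of its underside, z up
- gauge: grey bench density gauge, fixed: housing 200 mm (its x) by 340 mm (its y), top deck 55 mm above the worktop. Origin: centre of its underside; x points away from the operator, y left, z up. Left on the deck is the aluminium measuring plate, right the padlocked shutter slide
- stage_seat (a point): centre of the measuring plate's top face (61 mm above the worktop; plate 88 mm diameter), axes as the gauge. Three brass stop pins, 8 mm diameter, 14 mm high with conical tops, stand on a circle of 27.5 mm radius round it, one toward the gauge's +y, the others 120 degrees to either side; they leave about 2.5 mm round the jar
- lug_hole (a point): centre of the 13.5 mm hole, 14 mm above the deck, through two upright steel lugs side by side, together 7.5 mm thick in the gauge's x, 30 mm high, reaching 23 mm left and 9.5 mm right (gauge's y) of this point. Just beyond them (x) runs a slide bar along y, 12 mm wide, 4 mm high, in guide clips 8 mm high, 75 mm left and 45 mm right of this point; black knob at its right end, 19 mm high
- padlock: red padlock, loose, 0.28 kg, flat on the deck, dial up. Origin: dial axis, underside of the case; z up, x toward the shackle (gauge's x within 0.1 rad), y left. Case 26 mm thick, 47 mm wide, flat end x = 30 mm (lugs 3 mm off), round end -23.5 mm; between two fixed cheeks (x 0 to 36, 4 mm thick, 18 mm high, 1.5 mm play). Right leg (y -15) through the lug holes, left leg (y +15) beside them
- dial_knob (a point): on the dial axis, half way up the gripping knob, 36.5 mm above the case's underside. Knob: black, knurled, 24 mm diameter, top 43.5 mm above the case's underside; below it a dial flange 40 mm diameter, 4 mm high, lies on the case (case top at 26 mm). The point's x axis runs along the dial's white line; the yellow dot is on the case toward the shackle
- dial (a joint): dial angle, rad: 0 = white line at the yellow dot (along the padlock's x), positive = line anticlockwise of it seen from above. Starts near 0.7 to 1.4; turns freely either way. A spring ball snaps it into the nearest of 18 notches 0.349 rad apart, one exactly at 0; a click takes about 0.1 N m. The shackle slides only within 0.14 rad of 0, elsewhere it stops after 1.5 mm
- shackle (a joint): how far the shackle is pulled out along the padlock's x, m: 0 shut, 0.026 end stop; 3 N friction, stays where left. When pulled, the case first follows about 3 mm until it meets the lugs. The right leg's tip sits 8 mm deep in the case when shut; fully open it is 18 mm out. Ease the lock back 5 mm, so that tip and case both stand off the lugs, and it lifts straight up
- shackle_grip (a point): middle of the shackle's U between its straight legs: 60 mm from the dial axis when shut (moves with the shackle), 14 mm above the case's underside, 2 mm before the bend begins; axes as the padlock. Steel bar 8 mm diameter, legs 30 mm apart (38 mm over the outside), bend ends 21 mm further along x; underside of the bar 10 mm above the deck
- jar_white: bystander: the larger glass jar, white cap, 48 mm diameter, 82 mm high, loose. Origin: centre of its underside
- beaker: bystander: clear beaker, 54 mm diameter, 70 mm high, loose. Origin: centre of its underside
- timer: bystander: white bench timer, 24 x 64 x 58 mm, loose. Origin: centre of its underside

How it is judged (in metres and radians):
On the way, in this order (a step that is already met when the one before it is completed fails the run):
1. the black-capped jar stands upright on the measuring plate between the stops, centred within 5 mm and released, while the shackle is still shut (horizontal distance between jar_black and stage_seat below 0.005 m and z of jar_black in the frame of stage_seat between -0.003 and 0.003 m and angle between jar_black's own z axis and vertical below 0.08 rad and contact force between jar_black and the fingers below 0.1 N and value of joint shackle below 0.004 m), for 0.2 s.
2. the dial stands in the notch at the yellow dot (within 0.14 rad) while the shackle is still shut (value of joint dial between -0.14 and 0.14 rad and value of joint shackle below 0.004 m), for 0.1 s.
3. the shackle is pulled open while the lock still lies on the deck (value of joint shackle above 0.018 m and z of padlock in the frame of gauge below 0.085 m), for 0.1 s.
At the end, for the whole second after the job is handed in: The gripper holds the padlock at rest in the air: case underside over 90 mm above the gauge deck, dial up within 0.6 rad, shackle over 14 mm open, not touching the gauge. The black-capped jar stands upright on the measuring plate within 5 mm of its centre (z of padlock in the frame of gauge above 0.145 m and angle between padlock's own z axis and vertical below 0.6 rad and value of joint shackle above 0.014 m and contact force between padlock and the fingers above 2 N and contact force between padlock and gauge below 0.1 N and linear speed of padlock below 0.03 m/s and horizontal distance between jar_black and stage_seat below 0.005 m and z of jar_black in the frame of stage_seat between -0.003 and 0.003 m and angle between jar_black's own z axis and vertical below 0.08 rad); the arm keeps its last pose, push and grip.
It fails at once if a bystander (white-capped jar, beaker, timer) is shifted by more than 25 mm or knocked over (distance of any of jar_white, beaker, timer from where it was at the start of the episode above 0.025 m or angle between any of jar_white, beaker, timer's own z axis and vertical above 0.5 rad).
It fails at once if the black-capped jar is tipped over (angle between jar_black's own z axis and vertical above 0.7 rad).
It also fails if it takes over 64 s, if anything falls off the work surface, if the arm or the gripper's body presses on something with over 40 N, if the wrist force passes 120 N, or if a joint passes its speed limit or range.

## Working session

There is one attempt and no reset: what is moved stays moved. The work goes in short steps, Python scripts to look and compute and a tool call to move; the robot and the scene stay as the last step left them, time stands still between calls to the robot, and variables do not carry over. Pictures are saved under pics/ and viewed, at most 10 in all, crops included, and the job is handed in when it is done.

Besides the shell and the picture viewer there is one more tool, called after "Emit:" by a JSON object that holds its "fn" and its "kwargs". step_arm: Moves the arm, as the interface text tells. Its arguments: {"type":"object","properties":{"targets":{"type":"string"},"claw":{"type":"number"}},"required":["targets"]}

```bash
mkdir -p pics
cat > h.py <<'E'
import numpy as np,cv2
from station import sense,cams,r
def cap(n,f):
    c=cams.capture(n); cv2.imwrite(f,c['frame']); return c
def K(c):
    f=c['frame'].shape[0]/2/np.tan(np.radians(c['vertical_fov'])/2); return f,c['cx'],c['cy']
def px2z(c,u,v,z):
    f,cx,cy=K(c); d=np.array(c['rotation'])@np.array([(u-cx)/f,(v-cy)/f,1]); e=np.array(c['eye']); return e+d*(z-e[2])/d[2]
def proj(c,p):
    f,cx,cy=K(c); q=np.array(c['rotation']).T@(np.array(p)-np.array(c['eye'])); return f*q[0]/q[2]+cx,f*q[1]/q[2]+cy
E
python3 - <<'E'
from h import *
import pickle
np.set_printoptions(precision=4,suppress=True)
d={}
for n in('scene','top'):
    c=cap(n,f'pics/{n}0.png'); d[n]=c
    print(n,c['vertical_fov'],c['cx'],c['cy'],c['eye'],np.array(c['rotation']))
pickle.dump(d,open('c0.pkl','wb'))
a=[cv2.resize(d[n]['frame'],(800,600),interpolation=cv2.INTER_CUBIC) for n in d]
for n,i in zip(d,a): cv2.imwrite(f'pics/{n}0b.png',i)
s=sense();print(s['time_s'],s['tcp_pos'],s['ee_rot'],s['wrist_force'])
E
```

```text
scene 43.807531203010214 280.97562188769433 204.54259868205452 [ 0.2472 -0.8944  1.2827] [[ 0.9213 -0.3012  0.2459]
 [-0.3888 -0.7084  0.5891]
 [-0.0032 -0.6384 -0.7697]]
top 53.60362249885764 278.9147903494637 206.54819816944783 [0.4193 0.0076 1.2261] [[ 0.0094 -0.9847  0.1742]
 [-0.9998 -0.0062  0.019 ]
 [-0.0176 -0.1743 -0.9845]]
0.1 [ 0.2099 -0.5881  0.2216] [[-0.9419 -0.336  -0.0007]
 [-0.336   0.9419  0.0018]
 [ 0.0001  0.0019 -1.    ]] [0.2183 0.0855 0.2044]
```

View pics/scene0b.png

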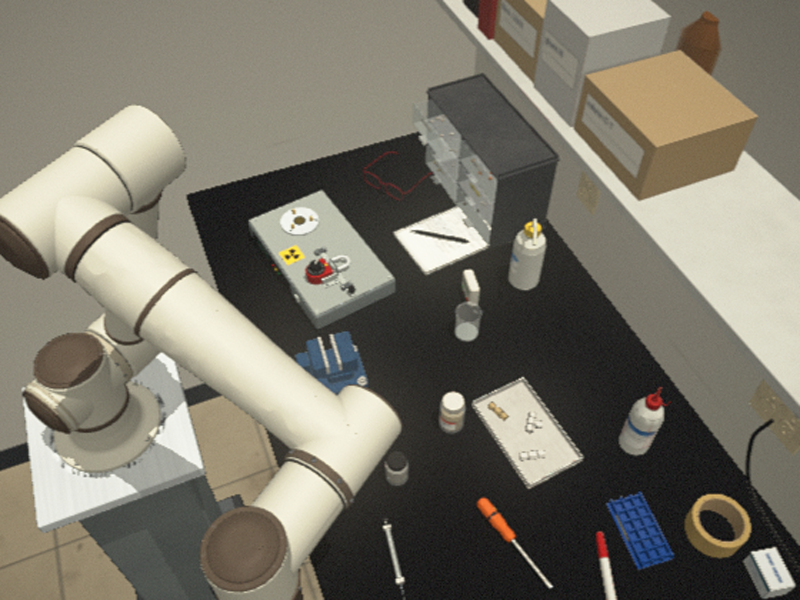

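View pics/top0b.png

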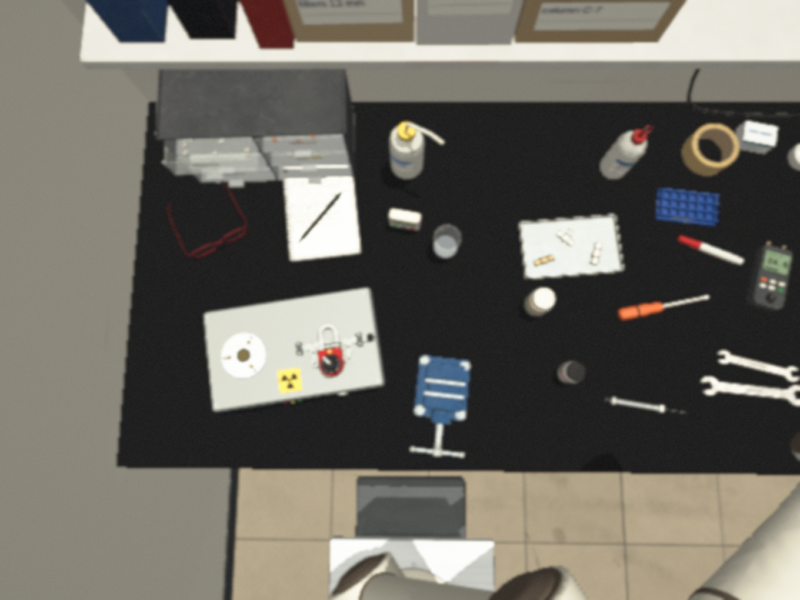

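The scene shows the gauge at (320,258), the black-capped jar at (397,468) and the white-capped jar at (452,412). In the top view the plate is at (243,355), the lock at (330,360) and the black jar at (571,372). Next I'll enlarge the parts that matter.

Run:
```python
import pickle,cv2,numpy as np
d=pickle.load(open('c0.pkl','rb'))
t=d['top']['frame'];s=d['scene']['frame']
def z(i,x,y,w,h,k): return cv2.resize(i[y:y+h,x:x+w],(w*k,h*k),interpolation=cv2.INTER_CUBIC)
A=z(t,138,196,134,96,5)[:, :]          # gauge top 670x480
cv2.imwrite('pics/A.png',A)
B=np.hstack([z(s,170,130,110,100,5)[:, :550]])
C=z(t,380,235,40,50,5);D=z(s,260,305,40,50,5)
cv2.imwrite('pics/B.png',np.hstack([B,np.vstack([C,D])]))
```

```text
(no output)
```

View pics/A.png

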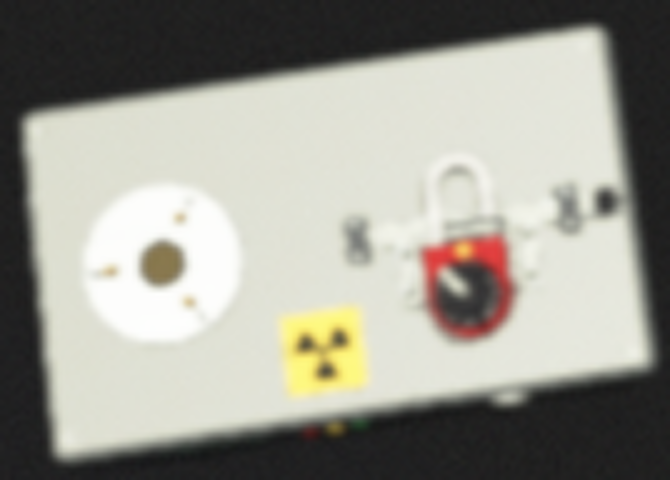

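View pics/B.png

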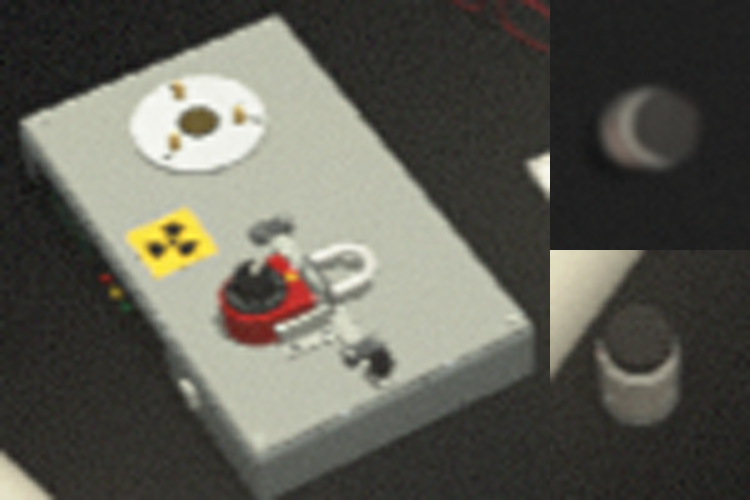

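Crop A (top) shows the deck corners at (24,116), (604,26), (653,368) and (60,460), the plate centre at (162,262) and the knob at (466,290). The white line points up-left at about (445,268). Crop B (scene) shows the plate centre at (198,122), the knob top at (255,283), and the jar cap at (667,130) in the top-camera inset and (640,338) in the scene-camera inset.

Run:
```python
from h import *
import pickle
np.set_printoptions(precision=4,suppress=True)
d=pickle.load(open('c0.pkl','rb'));t=d['top'];s=d['scene']
o=lambda u,x:x+(u+.5)/5-.5
A=lambda u,v,z:px2z(t,o(u,138),o(v,196),z)
B=lambda u,v,z:px2z(s,o(u,170),o(v,130),z)
P=np.array([A(*c,.055)[:2] for c in[(24,116),(604,26),(653,368),(60,460)]])
print(P,[np.linalg.norm(P[i]-P[i-1]) for i in range(4)])
g=P.mean(0); y=(P[0]-P[1]+P[3]-P[2]);yaw=np.arctan2(-y[0],y[1]);print('gauge',g,np.degrees(yaw))
Q=np.array([B(*c,.055)[:2] for c in[(20,123),(278,14),(532,326),(260,455)]])
print(Q,Q.mean(0),[np.linalg.norm(Q[i]-Q[i-1]) for i in range(4)]); 
y=Q[0]-Q[3]+Q[1]-Q[2];print(np.degrees(np.arctan2(-y[0],y[1])))
print('plate',A(162,263,.061),B(198,122,.061))
print('pins A',[A(*p,.075)[:2] for p in[(110,271),(180,217),(189,301)]], 'B',[B(*p,.075)[:2] for p in[(178,88),(239,113),(174,140)]])
print('knob top',A(467,291,.0985),B(255,280,.0985))
print('dot',A(463,250,.081),B(292,277,.081))
print('line',A(445,268,.085),A(465,292,.085))
print('shackle bend top',A(458,155,.073), 'bend outer B',B(374,262,.069))
print('jar cap',px2z(t,o(117,380),o(130,235),.064),px2z(s,o(90,260),o(87,305),.064))
print('jar base low', px2z(s,o(90,260),o(174,305),0))
```

```text
[[0.5885 0.4208]
 [0.6429 0.0893]
 [0.449  0.0584]
 [0.3954 0.3877]] [np.float64(0.19589446056113521), np.float64(0.33599742783691267), np.float64(0.1964223180091684), np.float64(0.3336361191393225)]
gauge [0.5189 0.239 ] 9.284767568376932
[[0.3957 0.385 ]
 [0.5881 0.4185]
 [0.6405 0.0874]
 [0.4525 0.0572]] [0.5192 0.237 ] [np.float64(0.3327084448854066), np.float64(0.19533211422579003), np.float64(0.33518796893524894), np.float64(0.19044289676582896)]
9.41638463242337
plate [0.5047 0.3351 0.061 ] [0.5036 0.3335 0.061 ]
pins A [array([0.499 , 0.3599]), array([0.5293, 0.3225]), array([0.4828, 0.315 ])] B [array([0.4982, 0.3549]), array([0.528 , 0.3168]), array([0.4812, 0.3097])]
knob top [0.4882 0.1578 0.0985] [0.4858 0.1526 0.0985]
dot [0.5117 0.163  0.081 ] [0.5112 0.1615 0.081 ]
line [0.5015 0.1721 0.085 ] [0.4884 0.1607 0.085 ]
shackle bend top [0.5655 0.1685 0.073 ] bend outer B [0.5652 0.1638 0.069 ]
jar cap [ 0.4755 -0.3141  0.064 ] [ 0.477  -0.3175  0.064 ]
jar base low [ 0.4698 -0.3334  0.    ]
```

Emit:
{"fn": "step_arm", "kwargs": {"targets": "0 0 0 5.15; 0 0 0 5.15; -3.05 2.25 0 0; -3.05 2.25 0 0; -3.05 2.25 0 0; -3.05 2.25 0 0; -3.05 2.25 0 0; -3.05 2.25 0 0; -3.05 2.25 1 0; -3.05 2.25 2 0; -3.05 2.25 2 0; -3.05 2.25 2 0", "claw": 8.7}}

```text
time_s: 1.1
tcp_pos: [0.4731, -0.3177, 0.1534]
ee_rot: [[-0.987, -0.162, 0.0], [-0.162, 0.987, 0.0], [-0.0, 0.0, -1.0]]
wrist_force: [1.2, -0.2, -0.4]
gripper_width: 1.001
gripper_force: 0.0
```

Emit:
{"fn": "step_arm", "kwargs": {"targets": "-0.32 0.12 2 0; 0 0 2.5 0; 0 0 2.5 0; 0 0 2 0; 0 0 1.5 0; 0 0 1.5 0; 0 0 0.9 0; 0 0 0 0"}}

```text
time_s: 1.77
tcp_pos: [0.4736, -0.317, 0.0228]
ee_rot: [[-0.987, -0.162, -0.005], [-0.162, 0.987, 0.002], [0.004, 0.003, -1.0]]
wrist_force: [0.3, 0.2, 0.4]
gripper_width: 1.0
gripper_force: 0.0
```

Run:
```python
from h import *
s=sense();print(s['time_s'],s['tcp_pos'],s['wrist_force'])
t=cap('top','pics/t1.png');c=cap('scene','pics/s1.png')
z=lambda i,x,y:cv2.resize(i['frame'][y:y+100,x:x+75],(375,500),interpolation=cv2.INTER_CUBIC)
cv2.imwrite('pics/C.png',np.hstack([z(t,365,205),z(c,240,280)]))
print(proj(t,[.476,-.316,.064]),proj(c,[.476,-.316,.064]))
```

```text
1.7667 [ 0.47362439 -0.31698019  0.02282885] [0.33559579 0.19707261 0.39434636]
(np.float64(403.6936984868713), np.float64(260.44014196779415)) (np.float64(276.99361748399355), np.float64(321.6486419926783))
```

View pics/C.png

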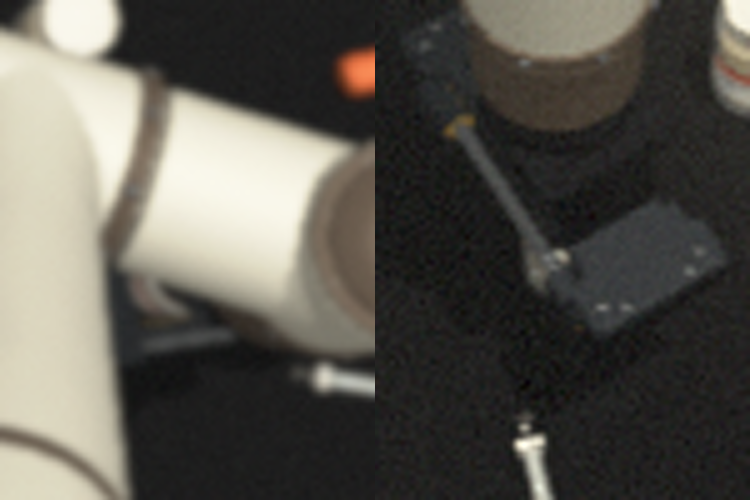

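The hand hides the jar in both views; only a sliver of it shows between the fingers. I'll trim by 2 mm and close.

Emit:
{"fn": "step_arm", "kwargs": {"targets": "-0.25 0.1 0 0; 0 0 0 0; 0 0 0 0; 0 0 0 0; 0 0 0 0; 0 0 0 0; 0 0 0 0; 0 0 0 0", "claw": 2}}

```text
time_s: 2.53
tcp_pos: [0.4776, -0.3162, 0.0253]
ee_rot: [[-0.987, -0.162, 0.0], [-0.162, 0.987, 0.0], [-0.0, 0.0, -1.0]]
wrist_force: [-0.8, 0.8, 0.6]
gripper_width: 0.479
gripper_force: 10.3
```

Emit:
{"fn": "step_arm", "kwargs": {"targets": "0 0 0 0; 0 0 -1 0; 0 0 -2 0; 0 0 -3 0; 0 0 -3 0; 0 0 -3 0; 0 0 -3 0; -0.33 1.5 -1 0; -0.63 3 0 0; -0.63 3 0 0; -0.63 3 0 0; -0.63 3 0 0"}}

```text
time_s: 3.53
tcp_pos: [0.4833, -0.1772, 0.1858]
ee_rot: [[-0.987, -0.162, 0.0], [-0.162, 0.987, 0.0], [-0.0, 0.0, -1.0]]
wrist_force: [-0.3, 0.6, -0.9]
gripper_width: 0.474
gripper_force: 30.0
```

Emit:
{"fn": "step_arm", "kwargs": {"targets": "-0.63 3 0 0; -0.63 3 0 0; -0.63 3 0 0; -0.63 3 0 0; -0.63 3 0 0; -0.63 3 0 0; -0.63 3 0 0; -0.63 3 0 0; -0.63 3 0 0; -0.63 3 0 0; -0.63 3 0 0; -0.63 3 0 0"}}

```text
time_s: 4.53
tcp_pos: [0.4995, 0.1904, 0.1858]
ee_rot: [[-0.987, -0.162, 0.0], [-0.162, 0.987, 0.0], [-0.0, 0.0, -1.0]]
wrist_force: [0.6, 0.1, -0.7]
gripper_width: 0.475
gripper_force: 30.0
```

Emit:
{"fn": "step_arm", "kwargs": {"targets": "-0.55 2.8 0 0; -0.55 2.8 0 0; -0.55 2.8 1 0; -0.55 2.8 2 0; -0.55 2.8 2 0; 0 0 1.5 0; 0 0 0 0; 0 0 0 0"}}

```text
time_s: 5.2
tcp_pos: [0.5038, 0.3311, 0.1197]
ee_rot: [[-0.987, -0.163, -0.002], [-0.163, 0.987, -0.002], [0.002, -0.002, -1.0]]
wrist_force: [0.5, -0.2, -1.4]
gripper_width: 0.48
gripper_force: 30.0
```

Run:
```python
from h import *
import pickle
s=sense();print(s['time_s'],s['tcp_pos'])
t=cap('top','pics/t2.png');c=cap('scene','pics/s2.png');pickle.dump((t,c),open('c2.pkl','wb'))
z=lambda i,x,y:cv2.resize(i['frame'][y:y+100,x:x+66],(396,600),interpolation=cv2.INTER_CUBIC)
a,b=z(t,138,205),z(c,175,110)
cv2.imwrite('pics/D.png',np.hstack([a,b]))
```

```text
5.2 [0.503819   0.33112381 0.11970712]
```

View pics/D.png

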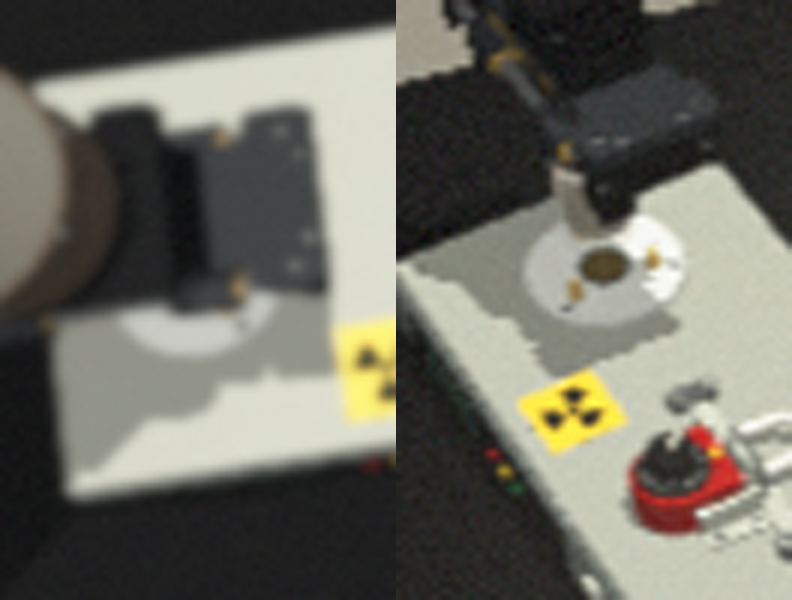

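The jar hangs over the plate. In the scene view its left edge runs from about (553,170) to (570,225) with its lower rim near (600,238), and the plate centre is at (604,266). I'll compare this with the predicted silhouette.

Run:
```python
from h import *
import pickle
t,c=pickle.load(open('c2.pkl','rb'))
def D(p): u,v=proj(c,p); return np.array([(u+.5-175)*6-.5+396,(v+.5-110)*6-.5])
a=np.linspace(0,2*np.pi,180)
T=np.array([.5038,.3311,.0944])
ring=lambda z:np.array([D(T+[.021*np.cos(q),.021*np.sin(q),z]) for q in a])
for z in(0,.01,.02,.03,.04,.054):
    R=ring(z);i=R[:,0].argmin();j=R[:,1].argmax();k=R[:,0].argmax();print(z,'left',R[i].round(),'low',R[j].round(),'right',R[k].round())
print('plate',D([.504,.333,.061]),'dx',D([.514,.333,.061])-D([.504,.333,.061]),'dy',D([.504,.343,.061])-D([.504,.333,.061]))
e=c['frame']; 
# enlarge jar in scene with predicted outline
z=10;x0,y0=192,128
I=cv2.resize(e[y0:y0+40,x0:x0+38],None,fx=z,fy=z,interpolation=cv2.INTER_CUBIC);J=I.copy()
for h in(0,.02,.054):
    P=np.array([proj(c,T+[.021*np.cos(q),.021*np.sin(q),h]) for q in a]);P=((P+.5-[x0,y0])*z).round().astype(int)
    cv2.polylines(J,[P.reshape(-1,1,2)],True,(0,255,0),1)
cv2.imwrite('pics/E.png',np.hstack([I,J]))
```

```text
0 left [560. 228.] low [595. 253.] right [638. 223.]
0.01 left [558. 215.] low [593. 239.] right [636. 210.]
0.02 left [555. 201.] low [591. 226.] right [634. 196.]
0.03 left [553. 188.] low [589. 212.] right [632. 182.]
0.04 left [551. 174.] low [587. 198.] right [630. 169.]
0.054 left [548. 154.] low [584. 179.] right [627. 149.]
plate [604.7050939  266.84513619] dx [17.30880672 -5.02772082] dy [ -5.57226249 -11.78281851]
```

View pics/E.png

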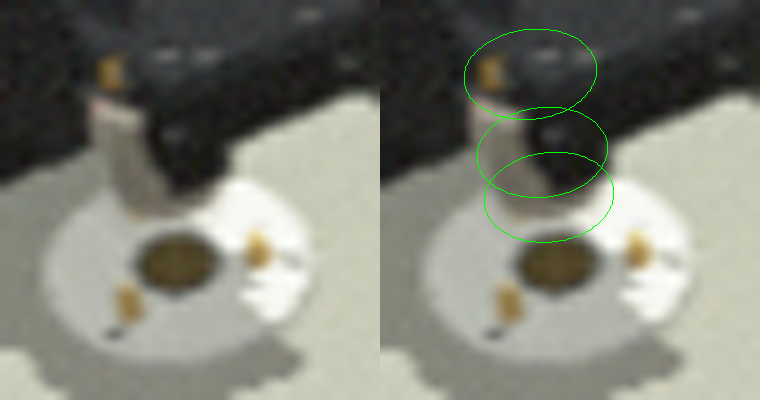

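The jar seems slightly higher than predicted. I'll align it over the plate centre and go down in small steps, watching the force.

Emit:
{"fn": "step_arm", "kwargs": {"targets": "-0.1 0.28 0.5 0; 0 0 1 0; 0 0 0.8 0; 0 0 0.5 0; 0 0 0 0; 0 0 0 0"}}

```text
time_s: 5.8
tcp_pos: [0.5048, 0.3342, 0.0916]
ee_rot: [[-0.987, -0.162, -0.001], [-0.162, 0.987, -0.001], [0.001, -0.001, -1.0]]
wrist_force: [0.3, -0.2, -1.0]
gripper_width: 0.476
gripper_force: 30.0
```

Run:
```python
from h import *
s=sense();T=s['tcp_pos'];print(s['time_s'],T,s['wrist_force'],s['moment'])
c=cap('scene','pics/s3.png');e=c['frame'];z=10;x0,y0=190,128
I=cv2.resize(e[y0:y0+44,x0:x0+39],None,fx=z,fy=z,interpolation=cv2.INTER_CUBIC);J=I.copy();a=np.linspace(0,2*np.pi,90)
def ring(C,R,col):
    P=np.array([proj(c,[C[0]+R*np.cos(q),C[1]+R*np.sin(q),C[2]]) for q in a]);P=((P+.5-[x0,y0])*z).round().astype(int)
    cv2.polylines(J,[P.reshape(-1,1,2)],True,col,1)
for h in(0,.02):ring([T[0],T[1],T[2]-.0253+h],.021,(0,255,0))
ring([.504,.3335,.061],.044,(0,0,255))
for q in(90,210,330):
    q=np.radians(q+9.3);ring([.504+.0275*np.cos(q),.3335+.0275*np.sin(q),.061],.004,(255,0,255))
cv2.imwrite('pics/F.png',np.hstack([I,J]))
```

```text
5.8 [0.50477847 0.33423293 0.09160178] [ 0.31715932 -0.17588497 -1.0467221 ] [ 0.01352571 -0.07139199  0.03375195]
```

View pics/F.png

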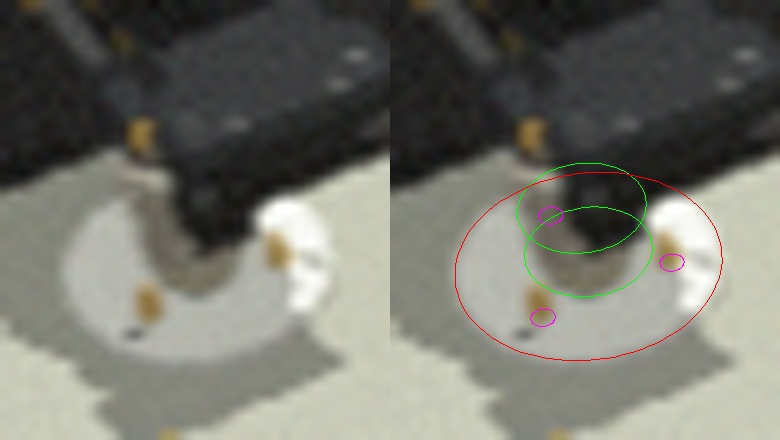

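The jar's lower rim at (195,295) matches the prediction, and it hangs already between the pins at (148,300) and (275,250), centred on the plate outline. Going down to contact.

Emit:
{"fn": "step_arm", "kwargs": {"targets": "0.05 -0.07 0.2 0; 0 0 0.2 0; 0 0 0.1 0; 0 0 0.05 0; 0 0 0 0; 0 0 0 0"}}

```text
time_s: 6.35
tcp_pos: [0.5046, 0.3339, 0.0868]
ee_rot: [[-0.987, -0.162, 0.0], [-0.162, 0.987, 0.0], [-0.0, 0.0, -1.0]]
wrist_force: [1.1, -0.5, -0.7]
gripper_width: 0.475
gripper_force: 30.0
```

Emit:
{"fn": "step_arm", "kwargs": {"targets": "0 0 0.07 0; 0 0 0 0; 0 0 0 0"}}

```text
time_s: 6.6
tcp_pos: [0.5047, 0.334, 0.0863]
ee_rot: [[-0.987, -0.162, 0.0], [-0.162, 0.987, 0.0], [-0.001, 0.0, -1.0]]
wrist_force: [0.2, -0.9, 0.3]
gripper_width: 0.474
gripper_force: 30.0
```

Emit:
{"fn": "step_arm", "kwargs": {"targets": "0 0 0 0; 0 0 0 0; 0 0 0 0; 0 0 0 0; 0 0 0 0; 0 0 0 0", "claw": 6.5}}

```text
time_s: 7.1
tcp_pos: [0.5046, 0.3338, 0.086]
ee_rot: [[-0.987, -0.162, 0.0], [-0.162, 0.987, 0.0], [-0.0, 0.0, -1.0]]
wrist_force: [0.1, 0.7, -1.2]
gripper_width: 0.734
gripper_force: 0.0
```

Emit:
{"fn": "step_arm", "kwargs": {"targets": "0 0 -1 0; 0 0 -2 0; 0 0 -3 0; 0 0 -3 0; 0 0 -3 0; 0.3 -2 0 0; 0.3 -3 0 0; 0.3 -3 0 0; 0.3 -3 0 0; 0.3 -3 0 0; 0.3 -2 0 0"}}

```text
time_s: 8.02
tcp_pos: [0.5126, 0.1708, 0.2071]
ee_rot: [[-0.987, -0.161, 0.001], [-0.161, 0.987, 0.0], [-0.001, 0.0, -1.0]]
wrist_force: [-0.2, -0.5, -0.3]
gripper_width: 0.744
gripper_force: 0.0
```

Run:
```python
from h import *
import pickle
c=cap('scene','pics/s4.png');t=cap('top','pics/t4.png');pickle.dump((t,c),open('c4.pkl','wb'))
z=lambda i,x,y,w,h:cv2.resize(i['frame'][y:y+h,x:x+w],None,fx=5,fy=5,interpolation=cv2.INTER_CUBIC)
cv2.imwrite('pics/G.png',np.hstack([z(c,185,118,90,110),z(t,140,200,70,110)]))
print(proj(c,[.504,.3335,.125]))
```

```text
(np.float64(207.15295097564507), np.float64(139.7542026524043))
```

View pics/G.png

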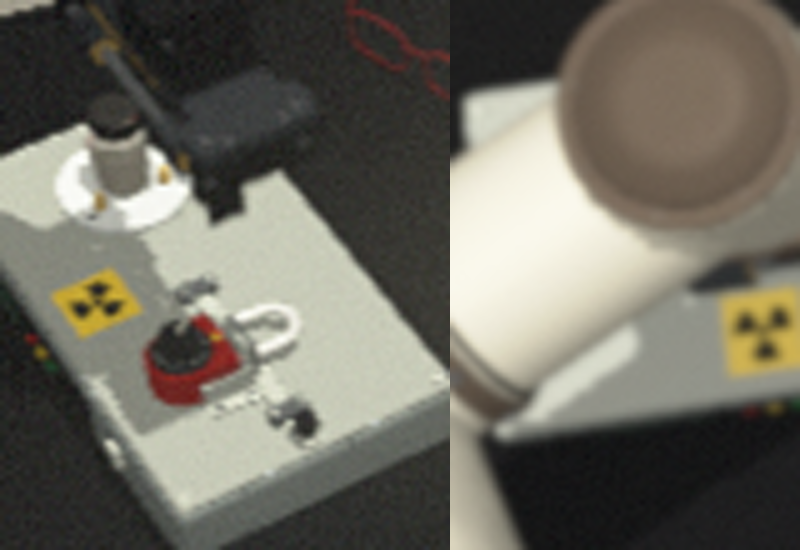

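The jar stands upright, its cap at (113,107), which agrees with the prediction. The lock is at (185,355) with its white line seen at about (183,322). I'll measure the line angle and the lock pose with image code.

```bash
cat > dial.py <<'E'
from h import *
def dial(c,ctr=(.487,.1565),n=61,step=.0005,zp=.0985):
    g=(np.arange(n)-n//2)*step
    X,Y=np.meshgrid(ctr[0]+g,ctr[1]+g,indexing='ij')
    P=np.array([[proj(c,[X[i,j],Y[i,j],zp]) for j in range(n)] for i in range(n)],np.float32)
    R=cv2.remap(c['frame'],P,None,cv2.INTER_CUBIC)
    return R,g
E
python3 - <<'E'
from dial import *
import pickle
d=pickle.load(open('c0.pkl','rb'));t4,c4=pickle.load(open('c4.pkl','rb'))
np.set_printoptions(linewidth=200)
for n,c in(('top0',d['top']),('scene0',d['scene']),('scene4',c4)):
    R,g=dial(c,n=21,step=.002); print(n); print(R.min(2)[::-1,::-1])   # rows: +x up, cols: +y left
E
```

```text
top0
[[ 62  64  62  60  59  62  70  78  81  78  71  64  60  59  59  61  62  61  63  86 128]
 [ 59  61  62  63  60  57  59  66  71  69  67  64  61  57  57  58  61  60  61  82 124]
 [ 65  71  81  86  79  67  59  60  64  62  62  61  59  55  53  54  56  57  60  81 119]
 [ 70  89 112 122 113  94  74  62  59  59  57  56  55  51  51  52  52  55  59  80 119]
 [ 77 105 138 157 149 124  98  72  60  56  53  53  53  52  57  60  56  55  57  77 115]
 [ 79 109 146 175 177 159 131  97  73  62  55  51  50  53  61  66  66  63  60  73 104]
 [ 77 100 133 166 181 181 165 135 102  81  63  53  51  55  62  69  73  71  63  67  88]
 [ 76  91 113 142 168 184 187 167 136 102  75  59  55  53  60  68  73  72  64  62  74]
 [ 74  81  91 113 141 169 188 184 159 124  88  64  56  52  55  62  70  71  66  62  66]
 [ 74  74  75  85 104 133 162 170 156 130  95  68  57  52  53  59  70  74  71  66  63]
 [ 76  71  67  68  77  94 117 131 128 113  89  67  57  53  55  60  72  76  72  66  65]
 [ 77  69  63  62  64  71  81  93  97  89  75  63  57  54  57  65  72  74  68  63  68]
 [ 79  68  62  60  59  59  63  68  69  68  64  60  
[... 3702 characters left out ...]
41]
 [126 123 119 106  84  56  39  33  33  36  35  36  39  40  40  38  37  36  35  40  47]
 [124 125 125 114  97  71  54  41  36  40  40  37  37  37  36  33  33  34  36  41  50]
 [122 126 128 124 110  92  78  56  40  35  37  37  35  35  36  36  34  37  40  41  47]
 [123 123 125 125 121 113  99  74  54  41  40  40  37  37  38  41  36  34  38  42  45]
 [124 123 122 123 125 122 112  97  75  53  41  35  35  37  38  42  43  43  47  51  53]
 [122 121 119 119 123 127 125 115  89  65  44  35  35  40  47  53  57  61  63  57  49]
 [122 123 123 122 122 125 127 120 102  79  53  40  37  46  55  60  63  63  62  51  36]
 [125 126 127 125 122 124 127 124 113  92  73  58  47  50  55  58  54  50  49  48  38]]
```

Run:
```python
from dial import *
import pickle
d=pickle.load(open('c0.pkl','rb'))
for n,c in(('top0',d['top']),('scene0',d['scene'])):
    for zp in (.085,.081):
        R,g=dial(c,ctr=(.495,.158),n=141,step=.0005,zp=zp); b,gg,r=[R[...,k].astype(int) for k in range(3)]
        red=((r-gg>50)&(r-b>50)); dark=(R.max(2)<95)
        if zp<.085:
            i,j=np.nonzero((r-b>70)&(gg-b>50)); print(n,'dot',.495+g[i].mean(),.158+g[j].mean(),len(i))
        m=(dark|red).astype(np.uint8)
        H=cv2.morphologyEx(dark.astype(np.uint8),cv2.MORPH_CLOSE,np.ones((13,13)))
        k,l,st,ce=cv2.connectedComponentsWithStats(H); q=l[int((.487-.495)/.0005)+70,70]
        print(n,zp,'dark',st[q],.158+g[0]+ce[q][0]*.0005,.495+g[0]+ce[q][1]*.0005)
        cs,_=cv2.findContours((l==q).astype(np.uint8),0,1);(x,y),rr=cv2.minEnclosingCircle(max(cs,key=cv2.contourArea));print('  circ x',.495+g[0]+y*.0005,'y',.158+g[0]+x*.0005,'r',rr*.0005)
        i,j=np.nonzero(red);print('  red x',.495+g[i.min()],.495+g[i.max()],'y',.158+g[j.min()],.158+g[j.max()])
```

```text
top0 0.085 dark [  42   23   64   65 2552] 0.1580703369905956 0.4860252742946708
  circ x 0.4869506340026855 y 0.15896224975585938 r 0.016938728332519533
  red x 0.46399999999999997 0.52 y 0.135 0.185
top0 dot 0.5119133858267716 0.1629527559055118 254
top0 0.081 dark [  43   24   64   64 2594] 0.15863242097147262 0.4862351580570547
  circ x 0.4872666206359863 y 0.15949860000610352 r 0.017008832931518555
  red x 0.46399999999999997 0.5205 y 0.1355 0.186
scene0 0.085 dark [  29   14   86   75 4485] 0.15710936454849497 0.4859683389074693
  circ x 0.4866959800720215 y 0.15877861404418944 r 0.02134614372253418
  red x 0.46199999999999997 0.518 y 0.123 0.1805
scene0 dot 0.5105070093457944 0.1622406542056075 214
scene0 0.081 dark [  36   16   86   74 4519] 0.16063000663863686 0.4868098030537729
  circ x 0.48727721023559567 y 0.1623180274963379 r 0.02135630226135254
  red x 0.4625 0.519 y 0.123 0.184
```

Emit:
{"fn": "step_arm", "kwargs": {"targets": "1.4 -0.4 1 0; 1.35 -0.4 2 0; 0 0 3 0; 0 0 2 0; 0 0 0 0; 0 0 0 0", "claw": 5}}

```text
time_s: 8.62
tcp_pos: [0.487, 0.1611, 0.1261]
ee_rot: [[-0.987, -0.163, -0.001], [-0.163, 0.987, -0.001], [0.001, -0.001, -1.0]]
wrist_force: [-0.0, -0.7, 0.0]
gripper_width: 0.58
gripper_force: 0.0
```

Emit:
{"fn": "step_arm", "kwargs": {"targets": "0.05 -0.25 1.5 0; 0 0 1.2 0; 0 0 0.7 0; 0 0 0.3 0; 0 0 0.1 0; 0 0 0 0; 0 0 0 0"}}

```text
time_s: 9.2
tcp_pos: [0.4875, 0.1586, 0.0889]
ee_rot: [[-0.987, -0.163, 0.002], [-0.163, 0.987, 0.001], [-0.002, 0.001, -1.0]]
wrist_force: [0.7, 0.8, 0.3]
gripper_width: 0.575
gripper_force: 0.0
```

Emit:
{"fn": "step_arm", "kwargs": {"targets": "0 0 0 0; 0 0 0 0; 0 0 0 0; 0 0 0 0; 0 0 0 0; 0 0 0 0; 0 0 0 0; 0 0 0 0; 0 0 0 0", "claw": 1}}

```text
time_s: 9.95
tcp_pos: [0.4868, 0.1581, 0.0881]
ee_rot: [[-0.987, -0.162, -0.0], [-0.162, 0.987, -0.0], [0.0, -0.0, -1.0]]
wrist_force: [0.6, -1.1, 1.4]
gripper_width: 0.262
gripper_force: 30.0
```

Emit:
{"fn": "step_arm", "kwargs": {"targets": "0 0 0 3; 0 0 0 4; 0 0 0 4; 0 0 0 4; 0 0 0 4; 0 0 0 4; 0 0 0 4; 0 0 0 4; 0 0 0 4; 0 0 0 4; 0 0 0 3; 0 0 0 0"}}

```text
time_s: 10.95
tcp_pos: [0.4873, 0.1586, 0.0881]
ee_rot: [[-0.842, 0.54, 0.001], [0.54, 0.842, 0.001], [-0.0, 0.001, -1.0]]
wrist_force: [0.4, 1.1, 1.1]
gripper_width: 0.258
gripper_force: 30.0
```

Emit:
{"fn": "step_arm", "kwargs": {"targets": "0 0 0 0; 0 0 0 0; 0 0 0 0; 0 0 0 0; 0 0 0 0; 0 0 -1 0; 0 0 -3 -7; 0 0 -3 -7; 0 0 -3 -7; 1.5 0 -2 -7; 3 0 0 -7; 4 0 0 -7", "claw": 5}}

```text
time_s: 11.95
tcp_pos: [0.4037, 0.1633, 0.21]
ee_rot: [[-0.986, -0.167, 0.004], [-0.167, 0.986, 0.003], [-0.004, 0.002, -1.0]]
wrist_force: [-1.1, 1.5, 0.5]
gripper_width: 0.571
gripper_force: 0.0
```

Emit:
{"fn": "step_arm", "kwargs": {"targets": "3 2 0 0; 0 3 0 0; 0 3 0 0; 0 3 0 0; 0 0 0 0"}}

```text
time_s: 12.37
tcp_pos: [0.3548, 0.2697, 0.2093]
ee_rot: [[-0.986, -0.166, 0.002], [-0.166, 0.986, 0.003], [-0.003, 0.002, -1.0]]
wrist_force: [-0.2, -0.0, -0.2]
gripper_width: 0.576
gripper_force: 0.0
```

Run:
```python
from dial import *
import pickle
s=sense();print(s['time_s'],s['tcp_pos'],s['joints'])
c=cap('scene','pics/s5.png');t=cap('top','pics/t5.png');pickle.dump((t,c),open('c5.pkl','wb'))
np.set_printoptions(linewidth=200)
for c in(c,t):
    R,g=dial(c,n=21,step=.002,ctr=(.4875,.1575)); print(R.min(2)[::-1,::-1])
```

```text
12.3667 [0.35484548 0.2696919  0.20931149] [ 5.82677310e+01  4.84780777e+00 -2.46655488e+01  3.37548036e-02
 -6.02707141e+01 -1.38700548e+02]
[[207 213 204 184 164 130 104  76  67  65  62  64  65  64  59  62  60  55  48  45  47]
 [191 198 185 167 138 100  70  45  41  40  40  42  44  52  59  61  59  55  52  49  48]
 [168 183 183 168 134  97  65  47  44  39  41  46  47  62  79  82  68  55  50  49  48]
 [153 185 196 184 150 114  80  66  63  65  65  61  65  88 108 107  85  66  58  53  51]
 [151 186 202 191 157 118  90  83  93 102  95  82  84 103 119 112  91  77  72  62  57]
 [160 187 194 183 155 119  91  94 129 152 126  91  80  93  99  93  82  80  77  64  58]
 [176 190 189 175 148 112  88 110 165 179 132  83  68  69  66  65  61  65  66  61  62]
 [195 195 183 166 136 102  84 119 174 173 123  74  61  55  51  47  43  44  49  54  70]
 [202 196 175 149 114  84  78 115 152 144 107  74  59  46  45  43  40  40  42  55  73]
 [198 190 173 138  95  64  61  86 109 113  95  74  56  47  46  44  43  42  44  56  70]
 [195 192 180 139  94  55  46  59  79  88  80  67  56  54  50  46  47  44  44  49  61]
 
[... 1997 characters left out ...]
66]
 [ 80  62  60  61  58  54  53  52  54  54  52  51  49  47  48  53  61  65  61  55  69]
 [ 85  65  60  60  57  53  52  51  52  51  49  46  47  50  52  58  63  63  59  56  74]
 [ 99  73  60  59  56  52  51  52  50  48  47  45  48  54  60  64  62  58  55  57  80]
 [119  86  66  58  56  56  56  57  57  56  56  55  54  57  61  61  56  52  52  64  97]
 [139 103  77  62  57  59  61  63  65  68  71  69  63  57  56  53  50  52  60  85 121]
 [154 123  95  75  61  58  60  64  69  74  78  77  68  55  49  49  53  66  83 114 149]
 [175 149 121  99  78  63  58  58  61  65  69  68  60  51  47  56  73  93 117 145 172]
 [193 175 153 130 106  86  74  66  63  63  64  62  57  56  61  77 105 132 157 178 194]]
```

Run:
```python
from dial import *
import pickle
t,c=pickle.load(open('c5.pkl','rb'))
np.set_printoptions(linewidth=220)
for q in(t,c):
    R,g=dial(q,n=31,step=.002,ctr=(.547,.166),zp=.069); print((R.min(2)//10)[::-1,::-1])
    R,g=dial(q,n=141,step=.0005,ctr=(.495,.158),zp=.081); b,gg,r=[R[...,k].astype(int) for k in range(3)]
    i,j=np.nonzero((r-b>70)&(gg-b>50)); print('dot',.495+g[i].mean(),.158+g[j].mean(),len(i))
```

```text
[[20 20 20 20 20 20 20 20 20 20 20 20 20 20 20 20 20 20 20 20 21 20 20 20 20 20 20 20 20 20 20]
 [20 20 20 20 20 20 20 20 20 20 20 20 20 20 20 20 20 20 20 20 21 20 20 20 20 20 20 20 20 20 20]
 [20 20 20 20 20 20 20 20 20 20 20 20 20 20 20 20 20 20 20 20 20 20 20 20 20 20 20 20 20 20 21]
 [20 20 20 20 20 20 20 20 20 20 20 20 20 21 21 21 21 20 20 20 20 20 20 20 20 20 20 20 20 20 21]
 [20 20 20 20 20 20 20 20 20 20 21 21 21 21 21 21 21 21 21 20 20 20 20 20 20 20 20 20 20 20 21]
 [20 20 20 20 20 20 20 20 20 21 21 21 22 22 22 22 22 22 21 21 20 20 20 20 20 20 20 20 20 20 20]
 [20 20 20 20 20 20 20 20 21 22 22 22 22 22 22 23 22 22 22 22 21 21 20 20 20 20 20 20 20 20 21]
 [20 20 20 20 20 20 20 21 22 22 22 22 22 22 22 22 22 22 22 22 22 21 21 20 20 20 20 20 20 21 20]
 [20 20 20 20 20 21 21 22 22 22 22 21 20 19 19 19 20 21 22 22 22 22 21 21 21 20 20 20 21 21 20]
 [20 20 20 20 20 21 21 22 22 22 21 19 17 17 16 16 17 18 20 22 22 22 22 21 21 20 20 20 20 20 20]
 [20 20 20 20 20 21 22 22 22 21 19 18 16 16 16 16 16 17 18 20 22 22 22 21 21 20 20 20 20 20 21]
 [20 20 20 20 21 21 22 22 22 21 19 18 17 17 
[... 4247 characters left out ...]
 16 16 16 14 13 13 14 16 16 16 16 15 15 15 14 12 11 10 10 10 10 11 13 15 16]
 [19 19 19 19 18 16 14 14 15 15 15 16 18 19 19 19 18 17 16 16 14 13 12 11 11 11 11 13 15 14 13]
 [20 20 20 20 19 18 16 16 16 16 16 18 19 20 20 19 17 16 15 14 13 12 12 13 13 13 14 17 18 15 13]
 [21 21 21 21 21 20 19 18 17 15 15 15 16 16 16 15 14 12 12 11 11 11 12 13 13 13 15 18 19 16 13]
 [21 21 20 21 21 21 20 19 16 14 12 11 11 12 12 11 10  9  9  8  8 10 12 12 11 11 13 16 18 16 14]
 [21 20 19 18 18 19 19 17 15 12 10  8  8  8  8  8  7  6  6  6  6  7  9  9  8  8  9 13 17 18 15]
 [20 18 16 14 13 14 14 14 13 10  8  7  7  6  6  5  5  5  4  4  4  5  5  6  5  5  7 12 18 19 16]]
dot 0.5115420792079208 0.16208663366336634 202
```

The dial line now lies along the lock's axis (its top-view bearing dropped from about 44° to about 0–5°, matching the dot), so the dial is in its zero notch. The shackle legs lie at y ≈ 0.183 and 0.152 at x = 0.547, 31 mm apart, as they should be. Next I go to the shackle.

Emit:
{"fn": "step_arm", "kwargs": {"targets": "0 0 0 1.5; -2.2 -1.6 0 0; -2.2 -1.6 0 0; -2.2 -1.6 0 0; -2.2 -1.6 0 0; -2.2 -1.6 0 0; -2.3 -1.6 0 0; -2.3 -1.6 1 0; -2.2 -1.6 2 0; 0 0 3 0; 0 0 2 0; 0 0 0 0", "claw": 5.5}}

```text
time_s: 13.47
tcp_pos: [0.5457, 0.1599, 0.1234]
ee_rot: [[-0.991, -0.133, -0.01], [-0.133, 0.991, -0.004], [0.01, -0.003, -1.0]]
wrist_force: [-0.7, 0.7, -0.9]
gripper_width: 0.631
gripper_force: 0.0
```

Emit:
{"fn": "step_arm", "kwargs": {"targets": "0 0 1 0; 0 0 0 0; 0 0 0 0"}}

```text
time_s: 13.72
tcp_pos: [0.549, 0.1632, 0.1192]
ee_rot: [[-0.991, -0.137, 0.002], [-0.137, 0.991, 0.001], [-0.002, 0.0, -1.0]]
wrist_force: [0.1, 0.7, -0.1]
gripper_width: 0.633
gripper_force: 0.0
```

Emit:
{"fn": "step_arm", "kwargs": {"targets": "0 0.33 1.5 0; 0 0 1.5 0; 0 0 1 0; 0 0 0.2 0; 0 0 0 0; 0 0 0 0"}}

```text
time_s: 14.22
tcp_pos: [0.5488, 0.1667, 0.077]
ee_rot: [[-0.991, -0.137, 0.002], [-0.137, 0.991, 0.001], [-0.002, 0.0, -1.0]]
wrist_force: [0.2, 0.6, 0.3]
gripper_width: 0.629
gripper_force: 0.0
```

Emit:
{"fn": "step_arm", "kwargs": {"targets": "-0.05 0.03 0.6 0; 0 0 0.5 0; 0 0 0.3 0; 0 0 0.1 0; 0 0 0 0; 0 0 0 0; 0 0 0 0"}}

```text
time_s: 14.8
tcp_pos: [0.5488, 0.1668, 0.0611]
ee_rot: [[-0.991, -0.136, 0.0], [-0.136, 0.991, 0.0], [-0.0, 0.0, -1.0]]
wrist_force: [0.6, 0.9, 0.3]
gripper_width: 0.633
gripper_force: 0.0
```

Emit:
{"fn": "step_arm", "kwargs": {"targets": "0 0 0 0; 0 0 0 0; 0 0 0 0; 0 0 0 0; 0 0 0 0; 0 0 0 0; 0 0 0 0; 0 0 0 0", "claw": 3}}

```text
time_s: 15.47
tcp_pos: [0.5488, 0.1668, 0.0611]
ee_rot: [[-0.991, -0.137, 0.0], [-0.137, 0.991, 0.0], [-0.0, -0.0, -1.0]]
wrist_force: [0.6, -1.0, -0.2]
gripper_width: 0.419
gripper_force: 30.0
```

Emit:
{"fn": "step_arm", "kwargs": {"targets": "-0.2 0 0 0; -0.2 0 0 0; -0.2 0 0 0; -0.2 0 0 0; -0.2 0 0 0; 0 0 0 0"}}

```text
time_s: 15.97
tcp_pos: [0.5585, 0.1678, 0.0607]
ee_rot: [[-0.991, -0.136, -0.001], [-0.136, 0.991, -0.001], [0.001, -0.001, -1.0]]
wrist_force: [-2.9, -1.6, 1.2]
gripper_width: 0.422
gripper_force: 30.0
```

Emit:
{"fn": "step_arm", "kwargs": {"targets": "-0.25 0 0 0; -0.25 0 0 0; -0.25 0 0 0; -0.25 0 0 0; -0.25 0 0 0; -0.25 0 0 0; -0.15 0 0 0; 0 0 0 0; 0 0 0 0"}}

```text
time_s: 16.72
tcp_pos: [0.5754, 0.1704, 0.0611]
ee_rot: [[-0.991, -0.137, 0.001], [-0.137, 0.991, 0.0], [-0.001, 0.0, -1.0]]
wrist_force: [-0.7, -1.8, 0.4]
gripper_width: 0.423
gripper_force: 30.0
```

Emit:
{"fn": "step_arm", "kwargs": {"targets": "-0.15 0 0 0; -0.15 0 0 0; 0 0 0 0; 0 0 0 0"}}

```text
time_s: 17.05
tcp_pos: [0.5769, 0.1705, 0.0608]
ee_rot: [[-0.991, -0.136, -0.002], [-0.136, 0.991, -0.001], [0.002, -0.0, -1.0]]
wrist_force: [-3.9, -2.9, 1.0]
gripper_width: 0.422
gripper_force: 30.0
```

Emit:
{"fn": "step_arm", "kwargs": {"targets": "0.1 0 0 0; 0 0 0 0; 0 0 0 0; 0 0 0 0; 0 0 0 0; 0 0 -1 0; 0 0 -2 0; 0 0 -2 0; 0 0 -1.5 0; 0 0 0 0", "claw": 5.5}}

```text
time_s: 17.88
tcp_pos: [0.5795, 0.1718, 0.1307]
ee_rot: [[-0.99, -0.137, 0.008], [-0.137, 0.991, 0.004], [-0.009, 0.002, -1.0]]
wrist_force: [-0.4, 0.6, 0.6]
gripper_width: 0.63
gripper_force: 0.0
```

Emit:
{"fn": "step_arm", "kwargs": {"targets": "2 0 0 0; 2 0 0 0; 2 0 0 0; 2 0 0 0; 0.7 0.1 0 0; 0 0 0 0; 0 0 0 0; 0 0 0 0"}}

```text
time_s: 18.55
tcp_pos: [0.4916, 0.1603, 0.1262]
ee_rot: [[-0.991, -0.137, 0.001], [-0.137, 0.991, 0.0], [-0.001, 0.0, -1.0]]
wrist_force: [0.5, -0.7, 0.3]
gripper_width: 0.633
gripper_force: 0.0
```

Emit:
{"fn": "step_arm", "kwargs": {"targets": "0.15 -0.12 1.5 0; 0 0 1.2 0; 0 0 0.7 0; 0 0 0.3 0; 0 0 0.07 0; 0 0 0 0; 0 0 0 0"}}

```text
time_s: 19.13
tcp_pos: [0.4898, 0.1587, 0.0888]
ee_rot: [[-0.991, -0.137, 0.001], [-0.137, 0.991, 0.0], [-0.001, 0.0, -1.0]]
wrist_force: [0.0, 0.8, 0.2]
gripper_width: 0.634
gripper_force: 0.0
```

Emit:
{"fn": "step_arm", "kwargs": {"targets": "0 0 0 0; 0 0 0 0; 0 0 0 0; 0 0 0 0; 0 0 0 0; 0 0 0 0; 0 0 0 0; 0 0 0 0; 0 0 0 0; 0 0 0 0", "claw": 1}}

```text
time_s: 19.97
tcp_pos: [0.4892, 0.1585, 0.0884]
ee_rot: [[-0.991, -0.137, -0.0], [-0.137, 0.991, 0.0], [-0.0, 0.0, -1.0]]
wrist_force: [-0.9, 0.8, 1.4]
gripper_width: 0.263
gripper_force: 30.0
```

Gripped. Now I ease the lock back 5 mm, watching the force, before lifting.

Emit:
{"fn": "step_arm", "kwargs": {"targets": "0.15 0 0 0; 0.15 0 0 0; 0.1 0 0 0; 0.1 0 0 0; 0 0 0 0; 0 0 0 0"}}

```text
time_s: 20.47
tcp_pos: [0.4843, 0.1578, 0.0884]
ee_rot: [[-0.991, -0.136, 0.0], [-0.136, 0.991, 0.0], [-0.0, 0.0, -1.0]]
wrist_force: [1.6, 0.1, 1.2]
gripper_width: 0.26
gripper_force: 30.0
```

Run:
```python
from dial import *
c=cap('scene','pics/s6.png');e=c['frame']
I=cv2.resize(e[140:220,200:290],None,fx=7,fy=7,interpolation=cv2.INTER_CUBIC);cv2.imwrite('pics/H.png',I)
```

```text
(no output)
```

View pics/H.png

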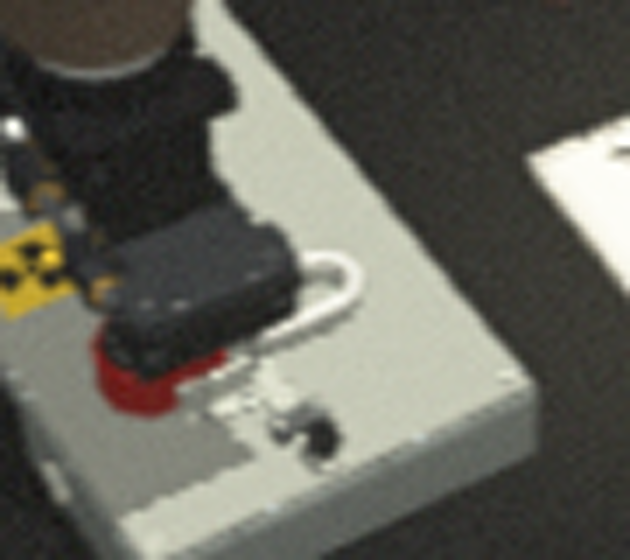

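The shackle is clearly out (bend end at (365,275)) with the fingers on the knob. Lifting slowly and checking the force.

Emit:
{"fn": "step_arm", "kwargs": {"targets": "0 0 -0.2 0; 0 0 -0.2 0; 0 0 -0.2 0; 0 0 -0.2 0; 0 0 0 0"}}

```text
time_s: 20.93
tcp_pos: [0.4841, 0.1576, 0.0965]
ee_rot: [[-0.991, -0.136, -0.0], [-0.136, 0.991, -0.0], [0.0, -0.0, -1.0]]
wrist_force: [-0.1, -0.8, -2.3]
gripper_width: 0.264
gripper_force: 30.0
```

Run:
```python
from h import *
c=cams.capture('scene');print(px2z(c,252.1,179.3,.069))
```

```text
[0.59150522 0.16507971 0.069     ]
```

Emit:
{"fn": "step_arm", "kwargs": {"targets": "0 0 -0.4 0; 0 0 -0.6 0; 0 0 -0.8 0; 0 0 -1 0; 0 0 -1.5 0; 0 0 -2 0; 0 0 -2 0; 0 0 -2 0; 0 0 -2 0; 0 0 -1.5 0; 0 0 -0.7 0; 0 0 0 0"}}

```text
time_s: 21.98
tcp_pos: [0.4851, 0.1582, 0.2439]
ee_rot: [[-0.991, -0.137, 0.004], [-0.137, 0.991, 0.003], [-0.005, 0.002, -1.0]]
wrist_force: [0.7, -0.9, -2.7]
gripper_width: 0.264
gripper_force: 30.0
```

Emit:
{"fn": "step_arm", "kwargs": {"targets": "0 0 0 0; 0 0 0 0; 0 0 0 0; 0 0 0 0; 0 0 0 0; 0 0 0 0"}}

```text
time_s: 22.48
tcp_pos: [0.4841, 0.1576, 0.2408]
ee_rot: [[-0.991, -0.136, -0.001], [-0.136, 0.991, -0.001], [0.001, -0.0, -1.0]]
wrist_force: [-0.1, 0.6, -3.2]
gripper_width: 0.262
gripper_force: 30.0
```

Run:
```python
from h import *
s=sense();print(s['time_s'],s['tcp_pos'],s['wrist_force'],s['gripper_force'],s['joint_velocities'])
c=cap('scene','pics/s7.png');T=np.array(s['tcp_pos']);f=c['frame']
# red case centroid on underside/top heights vs prediction; bend end whiteness; jar cap
b,g,r=[f[...,k].astype(int) for k in range(3)]
i,j=np.nonzero((r-g>60)&(r-b>60)&(np.indices(r.shape)[0]<230)&(np.indices(r.shape)[1]<280)&(np.indices(r.shape)[1]>190));print('red px',j.mean(),i.mean(),len(i),'pred',proj(c,T+[0.005,0,-.02]))
cap_=proj(c,[.504,.3335,.125]);u,v=map(int,map(round,cap_));print(cap_);m=f.max(2)[v-6:v+14,u-9:u+10];print(m[::2])
```

```text
22.4833 [0.48413854 0.15762554 0.24080541] [-0.13369748  0.60222976 -3.17600388] 29.99934732913971 [-0.04052073 -0.24494896  0.3684033   0.02278135  0.04939467 -0.13456097]
red px 218.1897810218978 158.90510948905109 137 pred (np.float64(217.20424871193816), np.float64(155.61356396076795))
(np.float64(207.15295097564507), np.float64(139.7542026524043))
[[ 39  33  37  48  58  55  45  47  42  41  43  46  35  30  42  55  57  60
   63]
 [ 31  36  34  35  45  46  47  45  44  44  55  58  50  54  59  68  65  61
   63]
 [ 34  41  36  39  33  42  37  43  58  56  45  44  44  35  47  57  63  63
   63]
 [ 34  37  35  37  51  41  39  46  59  67 104 115  80  57  56  64  66  66
   64]
 [ 34  37  62  82  62  35  39  39  59 123 140 106  65  66  61  65  62  59
   63]
 [167 202 209 216 189 124  46  30  48 106 117  97  76  52  57  64  68  74
   71]
 [205 203 202 188 174 165 162 154 129 112  74  40  59  63  52  47  65  65
   59]
 [203 210 228 244 217 138 118 118 119 116  98  62  41  40  38  37  41  43
   47]
 [238 251 251 252 231 155 120 107 117 120 108  78  47  36  29  26  31  36
   32]
 [250 251 232 191 182 164 129 102 107 115  91  60  48  38  27  29  32  49
   66]]
```

```bash
python3 -c "
from station import r
print(r.finish_job())"
```

```text
the job is handed in; nothing more can be done
None
```

I handed the job in at about 22.5 s of the 64 s: the black-capped jar is released upright between the stops, and the open padlock is held by its dial knob, dial up, about 15 cm above the gauge deck; no score came back.

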